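Level scoop of firing discs

ROBOT

A 6-joint arm with a two-finger parallel gripper is mounted at the origin on the work surface. World frame = base frame: x ahead of the robot, y to its left, z up, the work surface at z = 0. Lengths are in m, angles in rad, forces in N, time in s.
With the tool pointing down it reaches from about 0.35 to 0.775 m from the base axis. Payload 7.3 kg.
Tool frame: the origin (TCP) lies midway between the tips of the shut fingers; the grasp point (between the pads) lies 19 mm behind it; z points along the fingers, y is the line along which they close (so a half turn about z gives the same grasp; the last joint's range is limited). The gripper opens to 92 mm and grips with 3 to 60 N. Pads are 19 mm wide; open, the fingers measure 130 mm over their backs; the gripper's body (75 mm by 190 mm) begins 47 mm behind the grasp point.
Start: joints at [1.128, 0.342, 1.524, -0, 1.275, -0.146], TCP at [0.154, 0.502, 0.227] pointing down, gripper open.
Joint ranges: [-2.53, 2.53], [-0.77, 2.02], [0.04, 2.7], [-1, 4.14], [0.28, 2.66], [-3.11, 3.11]. Speed limits (rad/s): [2.57, 2.57, 3.14, 3.14, 3.14, 3.14].

INTERFACE

Orientations are given as a 3x3 rotation matrix whose columns are the frame's x, y, z axes.
In Python, from rig import manip, viewer, job gives the robot as it stands.
- The arm moves only by the shell command python3 -m inch 'ROWS' [FORCE]. ROWS is a JSON object of lists of equal length, an entry for each row: "dr": the turn, a rotation vector about the tool's x, y, z in degrees, a list of three; "xyz": the shift along the tool's x, y, z in cm, a list of three; "jaw": the opening in per cent of the stroke, from 0 (shut) to 100 (fully open). In form: {"dr": [[wx, wy, wz], ...], "xyz": [[tx, ty, tz], ...], "jaw": [jaw, ...]}. A call has 1 to 12 rows; each row shifts and turns the commanded pose from where the row before left it, along the tool's axes as they then stand; what a row does not reach is not made up. A row lasts 1/10 s, in which the tool goes at most 50 mm and 8.59 degrees, less where a joint would pass 70% of its speed; a pose out of reach is approached as far as the arm can. A call with a gripper value outside its range is refused whole. The fingers move at their own pace and stop on an object; FORCE is the grip in N (left out, the last holds). Time passes only in rows, so rows that do not move let the fingers close. It gives the time, the measured TCP pose, the force, the opening and the grip force at its end, in the units of the state.
- manip.read_state(): the state, without advancing time (a new reading comes with each control period).
- viewer.capture(name): name is "scene" or "top" or "wrist"; returns a dict with "image" (384x512x3 uint8, red, green, blue), "range_z" (384x512 float32, m along the optical axis (not along the pixel's ray), 0 where there is no reading), "fx", "fy", "cx", "cy" (pixels), "k1" (the pictures are not rectified: a ray, as slopes to the right and down, at radius r is drawn at 1 + k1 r^2 times it, then the intrinsics apply), "origin" and "orientation" of the camera in the world. Camera axes: x right, y up, looking along -z (the intrinsics and any distortion apply to the point x, -y, -z); pixel columns grow to the right and rows downward; lengths in m; the calibration is good to about 2 mm. A picture is of the moment at which its call begins.
- job.close_job(): hands the job in; it is judged then, once.
The state is a dict: "time_s": time; "joints": joint angles; "qvel": joint speeds; "effort": joint torques, N m; "tool_pos": TCP position; "tool_rot": TCP orientation; "force": force on the tool from outside, world axes, zero at the start; "wrist_torque": the same for the moment, N m; "grip_width": opening from 0.0 (shut) to 1.0 (fully open); "finger_force": force on a finger pad.
Only numpy, scipy, OpenCV 4.12 (cv2) and the standard library are available. Lean on these libraries where they do the work, as an engineer would, in place of code of your own. Each camera call takes 0.05 s, during which the arm holds its last target. There are 200 camera calls.

TASK

With the upright-handled scoop, slide in under the stack of three white ceramic discs in front of the stop wall of the tray and lift all three. Carry the scoop sideways just below the strike bar, so that the bar knocks the top disc off and back into the tray, leaving the scoop level with two. Then set the scoop with its two discs down upright on the bare end of the tray board, past the bar, and let go.

Things in the scene. Friction and masses are not known exactly. Their poses are not given: they have to be found in the camera images.
- scoop: Loose steel scoop, 200 g, with tall upright black handle. Origin: underside, mid-pocket; z up, +x out of its open mouth. Pocket: floor 3 thick, flat to x=22, lip edge x=32; back wall x=-30..-26, sides inside y=±30, outside ±34, ending x=14; rim z=31, two discs deep. Handle centre x=-53, z 55-115, 14 thick in x, 40 wide in y: grip from above near z=95, fingers closing along x. mm. (Other spoon: small round cup.)
- tray: Fixed grey board 220(x) x 340(y) x 10 mm, yaw within 0.2 of robot axes. Origin: underside centre, +x away from robot, z up; top z=10. Tray end (y<0): stop wall on far side, near face x=65, y -170..-40, top z=32; side wall inner face y=-164, 16 high; near side open, so the scoop slides in along +x flat on the board. Bare end: y 40..170, scoop goes here, origin at least 30 past centre.
- bar_end (a point): Free end of the strike bar, at its underside. Bar fixed on the board, level, 102 mm long along board x, 8 wide, 16 high; point at board x=5, y=-15, z=62 (52 above board top); its post is at the far end, x=89..107. The pocket goes under it, the handle passes on the near side of the free end. Scoop underside 15 mm above the board: bar meets third disc at mid-height (7 to 21 works).
- disc_mid: Middle of a stack of three equal loose white ceramic discs, 44 mm diameter, 14 thick, 50 g, edges bevelled (6 in, 4 high). Origin: underside centre. The lowest, unlisted, is right below, on the board. Stack rim 3-25 mm short of the stop wall. Pushed by the lip it slides to the wall, then the lip rides under (few N) until lip and wall nearly meet; draw back a few mm, lift. In the scoop: z=17 above its underside.
- disc_top: Top disc of the same stack, like the others; origin: underside centre. In the full scoop its underside is 31 mm above the scoop's underside, level with the rim: the one too many, for the bar to knock off, falling back onto the tray end.
Things that resemble listed ones, but are neither listed nor needed, are in the scene too. What is meant by the scoop is not pink, and is the larger of those in its own colour. What is shaped like the disc_top but blue is not meant.

How it is judged:
On the way, in this order (a step that is already met when the one before it is completed fails the run):
1. the scoop is lifted off the board with all three discs in it (z of scoop in the frame of tray above 0.015 m and x of disc_mid in the frame of scoop between -0.03 and 0.034 m and y of disc_mid in the frame of scoop between -0.03 and 0.03 m and z of disc_mid in the frame of scoop between 0.011 and 0.023 m and x of disc_top in the frame of scoop between -0.03 and 0.034 m and y of disc_top in the frame of scoop between -0.03 and 0.03 m and z of disc_top in the frame of scoop between 0.025 and 0.037 m), for 0.2 s.
2. the strike bar pushes against the top disc (contact force between disc_top and tray above 0.03 N and z of disc_top in the frame of tray above 0.042 m), for 0.05 s.
3. the top disc is off the scoop, the middle one still in it, before the scoop is set down (z of scoop in the frame of tray above 0.014 m and x of disc_mid in the frame of scoop between -0.03 and 0.034 m and y of disc_mid in the frame of scoop between -0.03 and 0.03 m and z of disc_mid in the frame of scoop between 0.011 and 0.023 m and not (x of disc_top in the frame of scoop between -0.03 and 0.034 m and y of disc_top in the frame of scoop between -0.03 and 0.03 m and z of disc_top in the frame of scoop between 0.025 and 0.037 m) and z of disc_top in the frame of tray below 0.052 m), for 0.1 s.
At the end, for the whole second after the job is handed in: Scoop released, upright (within 7 degrees) and at rest on the bare end of the board (origin at board y 30 to 145 mm, x -75 to 90 mm), the middle disc still lying in it as second layer, and the top disc at rest in the tray end (on the board, y below 40 mm) (x of scoop in the frame of tray between -0.075 and 0.09 m and y of scoop in the frame of tray between 0.03 and 0.145 m and z of scoop in the frame of tray between 0.006 and 0.014 m and angle between scoop's own z axis and vertical below 0.12 rad and x of disc_mid in the frame of scoop between -0.03 and 0.034 m and y of disc_mid in the frame of scoop between -0.03 and 0.03 m and z of disc_mid in the frame of scoop between 0.011 and 0.023 m and x of disc_top in the frame of tray between -0.12 and 0.12 m and y of disc_top in the frame of tray between -0.18 and 0.04 m and z of disc_top in the frame of tray between 0 and 0.052 m and linear speed of each of scoop, disc_mid, disc_top below 0.02 m/s); the robot touches nothing.
It also fails if it takes over 51 s, if anything falls off the work surface, if the arm or the gripper's body presses on something with over 40 N, if the wrist force passes 120 N, or if a joint passes its speed limit or range.

## Working session

There is one attempt and no reset: what is moved stays moved. The work goes in short steps, Python scripts to look and compute and a shell command to move; the robot and the scene stay as the last step left them, time stands still between calls to the robot, and variables do not carry over. Pictures are saved under pics/ and viewed, at most 10 in all, crops included, and the job is handed in when it is done.

```bash
mkdir -p pics; cat > h.py <<'E'
import numpy as np,cv2
from rig import manip,viewer,job
def cap(n,tag):
    c=viewer.capture(n); cv2.imwrite(f'pics/{tag}.png',c['image'][:,:,::-1]); np.save(f'pics/{tag}.npy',c,allow_pickle=True); return c
def cloud(c):
    h,w=c['range_z'].shape
    u,v=np.meshgrid(np.arange(w),np.arange(h))
    K=np.array([[c['fx'],0,c['cx']],[0,c['fy'],c['cy']],[0,0,1.]])
    p=cv2.undistortPoints(np.stack([u,v],-1).reshape(-1,1,2).astype(np.float64),K,np.array([c['k1'],0,0,0,0.])).reshape(h,w,2)
    z=c['range_z']
    P=np.stack([p[...,0]*z,-p[...,1]*z,-z],-1)
    return P@np.array(c['orientation']).T+np.array(c['origin'])
E
python3 - <<'E'
from h import *
a=cap('top','top1'); b=cap('scene','scene1')
print(a['k1'],a['origin'],b['origin'])
s=manip.read_state();print(s)
im=np.hstack([a['image'],b['image']])
E
```

```text
-0.025889185253601527 [ 0.52175752 -0.03239367  1.22245603] [ 0.99720585 -0.31725801  0.84327574]
{'time_s': 0.1, 'joints': array([ 1.12797340e+00,  3.42640615e-01,  1.52489505e+00, -1.40908401e-05,
        1.27536981e+00, -1.45998875e-01]), 'qvel': array([-3.40748419e-04, -2.45314686e-03, -2.35161401e-03, -1.17059722e-03,
       -9.37206569e-06,  6.21211477e-04]), 'effort': array([ 1.48487128e-03, -4.32005918e+01, -2.44698393e+01,  7.19357212e-02,
        5.25782851e-02, -2.11548854e-05]), 'tool_pos': array([0.1533885 , 0.50173474, 0.22613013]), 'tool_rot': array([[-9.56271379e-01,  2.92480335e-01, -5.50355156e-04],
       [ 2.92480799e-01,  9.56270653e-01, -1.19197472e-03],
       [ 1.77659318e-04, -1.30081963e-03, -9.99999138e-01]]), 'force': array([0.37460802, 0.03784961, 0.27791395]), 'wrist_torque': array([ 0.05535034,  0.03628182, -0.06019493]), 'finger_force': 0.0, 'grip_width': 0.9975027027956731}
```

View pics/top1.png

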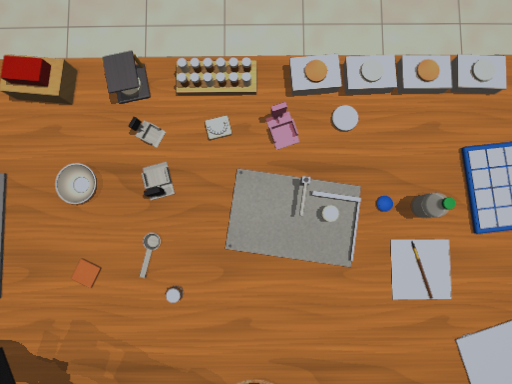

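View pics/scene1.png

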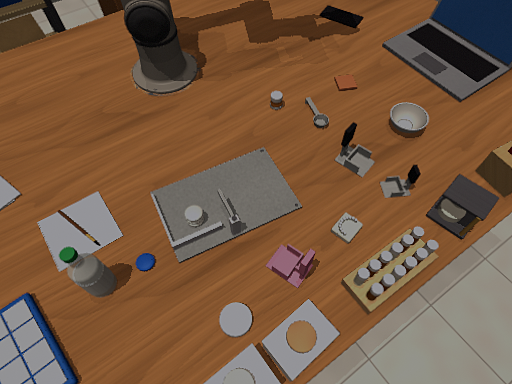

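The top view has +x up and +y left. The steel scoop (larger one) is at about (158,181) with its handle at (155,193), the tray at (293,218), the bar at (304,197) and the white stack at (330,213). The smaller twin at (150,133) and the pink one at (283,128) are decoys.

```bash
cat > m.py <<'E'
from h import *
c=np.load('pics/top1.npy',allow_pickle=True).item(); P=cloud(c); im=c['image'].astype(int)
def reg(x0,x1,y0,y1):
    m=np.zeros(P.shape[:2],bool); m[y0:y1,x0:x1]=1; return m
z=P[...,2]
print('table z',np.median(z[300:340,200:300]))
t=reg(220,368,162,272)
sat=im.max(-1)-im.min(-1)
m=t&(z>0.005)&(z<0.016)&(sat<40)
r=cv2.minAreaRect(P[...,:2][t&(z>0.005)&(sat<50)].astype(np.float32)); print('tray rect',r, cv2.boxPoints(r), 'z',np.median(z[m]))
k=reg(318,345,203,225)&(z>.044)&(im.min(-1)>120)
print('stack',k.sum(),P[k].mean(0),(P[k].min(0)+P[k].max(0))/2)
b=reg(290,312,172,220)&(z>.06)
print('bar',b.sum(),cv2.minAreaRect(P[...,:2][b].astype(np.float32)),np.median(z[b]))
s=reg(138,182,155,205)
hd=s&(z>.05)
print('handle',hd.sum(),P[hd].mean(0),P[hd].max(0),cv2.minAreaRect(P[...,:2][hd&(z>.105)].astype(np.float32)))
sc=s&(z>.002)&(z<.05)&(sat<40)
r=cv2.minAreaRect(P[...,:2][sc].astype(np.float32));print('scoop',sc.sum(),r,cv2.boxPoints(r))
E
python3 m.py
python3 -c "
import cv2,numpy as np
a=cv2.imread('pics/top1.png')
cv2.imwrite('pics/crop1.png',np.hstack([cv2.resize(a[150:210,130:190],(400,400)),cv2.resize(a[165:225,290:350],(400,400))]))"
```

```text
table z 0.00017441285889940872
tray rect ((0.5438156127929688, -0.10864216089248657), (0.34073349833488464, 0.22016306221485138), 81.16576385498047) [[ 0.4088757  -0.2600819 ]
 [ 0.62642694 -0.29389372]
 [ 0.6787555   0.04279757]
 [ 0.4612043   0.0766094 ]] z 0.010297690010122151
stack 214 [ 0.55189081 -0.20124505  0.06238724] [ 0.54756947 -0.12848793  0.63340455]
bar 192 ((0.5698153972625732, -0.1070261299610138), (0.06005522981286049, 0.16706761717796326), 52.550384521484375) 0.07839522338054028
handle 167 [0.6011787  0.22279487 0.18967017] [0.61973513 0.26819184 1.22245603] ((0.5748165249824524, 0.11520619690418243), (0.31245356798171997, 0.02786879986524582), 75.3244857788086)
scoop 542 ((0.6460669040679932, 0.2606043815612793), (0.09146711975336075, 0.0758972242474556), 14.762528419494629) [[0.59217316 0.2856468 ]
 [0.61151284 0.21225491]
 [0.69996065 0.23556197]
 [0.68062097 0.30895385]]
```

View pics/crop1.png

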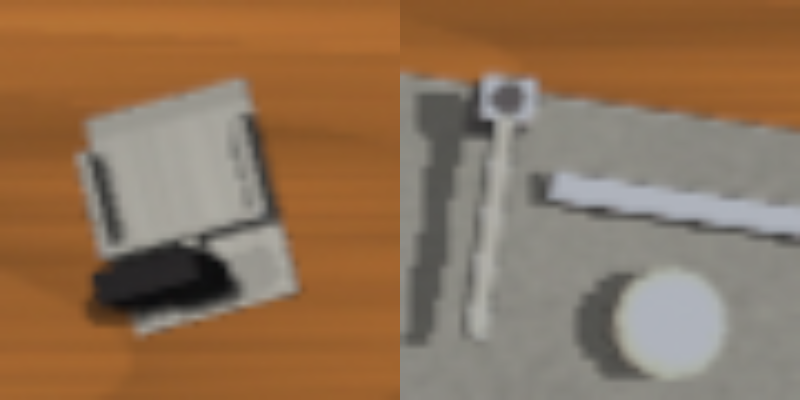

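The left crop shows the scoop with its mouth towards +x and turned slightly left, and its handle over the near end. The right crop shows the bar's free end at about crop (480,338), the stack at (672,323) and the stop wall above it.

```bash
cat >> m.py <<'E'
print('-----')
v=c['range_z']>0
a=np.arctan2(-.0338119,.2175512); R=np.array([[np.cos(a),-np.sin(a)],[np.sin(a),np.cos(a)]]); O=np.array([.5438,-.1086])
T=lambda p:(np.asarray(p)[...,:2]-O)@R
print('yaw',np.degrees(a))
k=k&v;tp=P[k&(abs(z-.052)<.006)]; q=T(tp); print('stack tray',len(q),(q.min(0)+q.max(0))/2,q.mean(0),np.median(tp[:,2]),q.max(0)-q.min(0))
b=b&v;q=T(P[b]); print('bar',len(q),q.min(0),q.max(0)); f=q[q[:,0]<70];print(f[:,1].mean(),f[:,1].std())
hd=hd&v; h=P[hd&(z>.108)&(z<.125)]; print('handle top',len(h),h.mean(0),cv2.minAreaRect(h[:,:2].astype(np.float32)))
fl=s&v&(z>.0015)&(z<.008)&(sat<40); r=cv2.minAreaRect(P[...,:2][fl].astype(np.float32)); print('floor',fl.sum(),r)
rm=s&v&(z>.022)&(z<.04)&(sat<40); r=cv2.minAreaRect(P[...,:2][rm].astype(np.float32)); print('rim',rm.sum(),r)
E
python3 m.py | sed -n '/-----/,$p'
```

```text
-----
yaw -8.8342549249964
stack tray 209 [ 0.0228855  -0.09184814] [ 0.02273484 -0.09185997] 0.05170618058384857 [0.04281294 0.04212375]
bar 183 [ 0.00518278 -0.02512101] [ 0.10649455 -0.00314423]
-0.0136796223227907 0.004470340043101292
handle top 96 [0.60890263 0.24699321 0.11419009] ((0.6088345050811768, 0.2476656436920166), (0.013797035440802574, 0.04053541645407677), 14.28355884552002)
floor 397 ((0.6455583572387695, 0.2613506019115448), (0.09144473820924759, 0.07439155876636505), 15.343297958374023)
rim 124 ((0.6387618780136108, 0.2550928592681885), (0.07013600319623947, 0.06897331029176712), 14.791571617126465)
```

```bash
cat > d.py <<'E'
import sys
from h import *
# tray pose, tool target: d.py w X Y Z yaw  (world)  |  d.py t x y z  (scoop origin in tray frame, yaw of tray; handle held)
a=np.radians(-8.83); O=np.array([.5438,-.1086])
def main():
    s=manip.read_state(); R=s['tool_rot']; v=list(map(float,sys.argv[2:]))
    t=np.array(v[:3]); yaw=v[3]
    cy=np.degrees(np.arctan2(R[1,1],R[0,1])); print('t',s['time_s'],'yaw now',cy,'turn tz',cy-yaw,'tilt',np.degrees(R[:2,2]),'F',s['force'],'w',s['grip_width'],s['finger_force'])
    y=np.radians(yaw); Rn=np.array([[-np.sin(y),np.cos(y),0],[np.cos(y),np.sin(y),0],[0,0,-1]])
    print('pos',s['tool_pos'],'shift cm after turn',(t-s['tool_pos'])@Rn*100)
main()
E
python3 -m inch '{"dr":[[0,0,8.36],[0,0,8.36],[0,0,8.36],[0,0,8.36],[0,0,8.36],[0,0,8.36],[0,0,8.36]],"xyz":[[0,0,0],[0,0,0],[0,0,0],[0,0,0],[0,0,0],[0,0,0],[0,0,0]],"jaw":[100,100,100,100,100,100,100]}' 20
python3 -m inch '{"dr":[[0,0,0],[0,0,0],[0,0,0],[0,0,0],[0,0,0],[0,0,0],[0,0,0],[0,0,0],[0,0,0],[0,0,0],[0,0,0],[0,0,0]],"xyz":[[-1.5,1.5,0.1],[-3,3.2,0.2],[-3.5,3.6,0.3],[-3.5,3.6,0.3],[-3.5,3.6,0.3],[-3.5,3.6,0.3],[-3.5,3.6,0.3],[-3.5,3.6,0.3],[-3.5,3.6,0.3],[-3.5,3.6,0.3],[-3,3.2,0.3],[0,0,0]],"jaw":[100,100,100,100,100,100,100,100,100,100,100,100]}'
python3 d.py w .6088 .2475 .15 14.5
python3 -c "
from h import *
c=cap('wrist','w1')"
```

```text
time_s: 0.8
tool_pos: [0.1534, 0.5018, 0.2263]
tool_rot: [[-0.244, 0.97, -0.0], [0.97, 0.244, -0.001], [-0.001, -0.001, -1.0]]
force: [-0.3, -0.0, -0.5]
grip_width: 1.0
finger_force: 0.0
time_s: 2.0
tool_pos: [0.5993, 0.2472, 0.1947]
tool_rot: [[-0.245, 0.97, -0.0], [0.97, 0.245, -0.002], [-0.001, -0.001, -1.0]]
force: [0.2, -0.6, -1.0]
grip_width: 1.001
finger_force: 0.0
t 2.0 yaw now 14.16804605178324 turn tz -0.3319539482167606 tilt [-0.0267493  -0.09051914] F [ 0.1968128  -0.55684037 -0.99411331] w 1.0012138804446533 0.0
pos [0.59925336 0.24723436 0.19473202] shift cm after turn [-0.21331069  0.93090697  4.47320156]
```

View pics/w1.png

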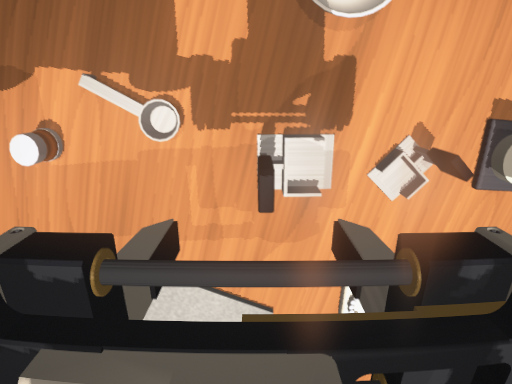

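The wrist view shows the handle top at about (265,185) and the pocket at (307,165), square to the fingers. I'll refine the handle pose with its depth.

```bash
python3 - <<'E'
from h import *
c=np.load('pics/w1.npy',allow_pickle=True).item();P=cloud(c);z=P[...,2];v=c['range_z']>0
m=np.zeros(z.shape,bool);m[120:220,245:345]=1;m&=v
h=P[m&(z>.105)&(z<.125)];print(len(h),h.mean(0),cv2.minAreaRect(h[:,:2].astype(np.float32)))
f=P[m&(z>.02)&(z<.04)];print(len(f),cv2.minAreaRect(f[:,:2].astype(np.float32)))
E
```

```text
733 [0.60746409 0.2521821  0.11458709] ((0.6078777313232422, 0.250995010137558), (0.01313771866261959, 0.03940552845597267), 14.671229362487793)
695 ((0.6457023024559021, 0.2605409622192383), (0.054449412971735, 0.06853540241718292), 14.632908821105957)
```

```bash
python3 -m inch '{"dr":[[0,0,-0.4],[0,0,0],[0,0,0],[0,0,0],[0,0,0],[0,0,0],[0,0,0],[0,0,0]],"xyz":[[0,0.9,0],[0,0,2],[0,0,2.5],[0,0,2.5],[0,0,2.5],[0,0,1.5],[0,0,0.8],[0,0,0]],"jaw":[100,100,100,100,100,100,100,100]}' 30
python3 d.py w .608 .2495 .076 14.6
python3 -m inch '{"dr":[[0,0,0],[0,0,0],[0,0,0],[0,0,0],[0,0,0],[0,0,0],[0,0,0],[0,0,0]],"xyz":[[0,0,0],[0,0,0],[0,0,0],[0,0,0],[0,0,0],[0,0,0],[0,0,0],[0,0,0]],"jaw":[0,0,0,0,0,0,0,0]}' 30
python3 d.py w .608 .2495 .076 14.6
```

```text
time_s: 2.85
tool_pos: [0.6029, 0.2541, 0.078]
tool_rot: [[-0.258, 0.966, -0.002], [0.966, 0.258, -0.0], [0.0, -0.002, -1.0]]
force: [-0.1, -0.9, -0.0]
grip_width: 1.0
finger_force: 0.0
t 2.85 yaw now 14.934150416754601 turn tz 0.33415041675460166 tilt [-0.13345809 -0.02398769] F [-0.14293729 -0.91868022 -0.02093542] w 1.0002589421738697 0.0
pos [0.60286507 0.25412259 0.07798905] shift cm after turn [-0.57676839  0.38039073  0.19890486]
time_s: 3.65
tool_pos: [0.6042, 0.2535, 0.0788]
tool_rot: [[-0.257, 0.966, -0.0], [0.966, 0.257, 0.0], [0.0, -0.0, -1.0]]
force: [-0.7, -0.1, -0.3]
grip_width: 0.354
finger_force: 0.0
t 3.65 yaw now 14.874376088072664 turn tz 0.274376088072664 tilt [-0.00504165  0.00188908] F [-0.66249846 -0.0561133  -0.34140987] w 0.3542115332859747 0.0
pos [0.60423604 0.25348957 0.07881425] shift cm after turn [-0.48095259  0.26367724  0.281425  ]
```

```bash
python3 -m inch '{"dr":[[0,0,0.2],[0,0,0],[0,0,0],[0,0,0],[0,0,0],[0,0,0]],"xyz":[[-0.45,0.25,0.2],[0,0,0],[0,0,0],[0,0,0],[0,0,0],[0,0,0]],"jaw":[0,0,0,0,0,0]}' 30
python3 d.py w .608 .2495 .076 14.6
```

```text
time_s: 4.25
tool_pos: [0.6077, 0.2498, 0.0767]
tool_rot: [[-0.253, 0.967, -0.0], [0.967, 0.253, 0.0], [0.0, -0.0, -1.0]]
force: [-0.1, 0.1, -1.6]
grip_width: 0.153
finger_force: 30.0
t 4.25 yaw now 14.677814181789124 turn tz 0.07781418178912425 tilt [-0.02234345  0.00089148] F [-0.08046435  0.1045463  -1.562836  ] w 0.15269001036435204 29.999340176582336
pos [0.60765261 0.2498428  0.07671049] shift cm after turn [-0.04192933  0.02497638  0.07104923]
```

```bash
python3 -m inch '{"dr":[[0,0,0],[0,0,0],[0,0,0],[0,0,4],[0,0,4],[0,0,4],[0,0,4],[0,0,4],[0,0,3.5],[0,0,0]],"xyz":[[0,0,-0.8],[0,0,-2],[0,0,-2.5],[0,0,-2.5],[0,0,-2],[0,0,-1.2],[0,0,0],[0,0,0],[0,0,0],[0,0,0]],"jaw":[0,0,0,0,0,0,0,0,0,0]}' 50
python3 -m inch '{"dr":[[0,0,0],[0,0,0],[0,0,0],[0,0,0],[0,0,0],[0,0,0],[0,0,0],[0,0,0],[0,0,0],[0,0,0],[0,0,0],[0,0,0]],"xyz":[[-1,-0.3,0],[-2.5,-0.7,0],[-4,-1.1,0],[-4.8,-1.3,0],[-4.8,-1.3,0],[-4.8,-1.3,0],[-4.8,-1.3,0],[-4.8,-1.3,0],[-4.8,-1.3,0],[-4.5,-1.3,0],[-3,-0.9,0],[-1.5,-0.6,0]],"jaw":[0,0,0,0,0,0,0,0,0,0,0,0]}'
python3 -m inch '{"dr":[[0,0,0],[0,0,0],[0,0,0]],"xyz":[[0,0,0],[0,0,0],[0,0,0]],"jaw":[0,0,0]}'
python3 d.py w .4131 -.1814 .12 -8.83
python3 -c "
from h import *
c=cap('wrist','w2');c=cap('top','t2')
a=np.load('pics/w2.npy',allow_pickle=True).item()['image'];b=np.load('pics/t2.npy',allow_pickle=True).item()['image']
cv2.imwrite('pics/c2.png',np.hstack([cv2.resize(a,(440,330)),cv2.resize(b[150:300,220:370],(330,330))])[:,:,::-1])"
```

```text
time_s: 5.25
tool_pos: [0.6078, 0.2498, 0.1875]
tool_rot: [[0.154, 0.988, 0.001], [0.988, -0.154, 0.0], [0.0, 0.001, -1.0]]
force: [1.0, -0.5, -1.1]
grip_width: 0.15
finger_force: 50.0
time_s: 6.45
tool_pos: [0.4111, -0.1808, 0.1872]
tool_rot: [[0.155, 0.988, 0.0], [0.988, -0.155, -0.001], [-0.001, 0.0, -1.0]]
force: [-0.9, 0.4, -1.9]
grip_width: 0.151
finger_force: 50.0
time_s: 6.75
tool_pos: [0.413, -0.1777, 0.187]
tool_rot: [[0.152, 0.988, 0.0], [0.988, -0.152, 0.0], [0.0, 0.0, -1.0]]
force: [-0.4, 0.1, -0.9]
grip_width: 0.155
finger_force: 50.0
t 6.75 yaw now -8.758366108088627 turn tz 0.07163389191137348 tilt [0.01980589 0.00978818] F [-0.41855226  0.07122985 -0.88003289] w 0.15451042151102345 49.99976992607117
pos [ 0.41296927 -0.17767249  0.18697549] shift cm after turn [-0.36632661  0.07013636  6.6975487 ]
```

View pics/c2.png

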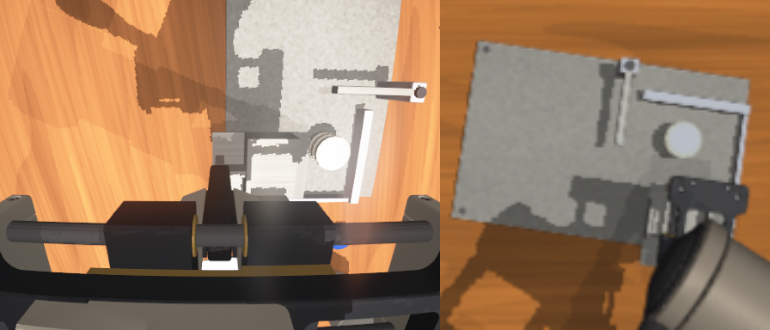

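The wrist view shows the scoop held level with its pocket facing the stack, which is at about (332,150) of the crop; the bar and stop wall lie beyond. I'll measure the stack and walls relative to the scoop from this one view.

```bash
python3 - <<'E'
from h import *
c=np.load('pics/w2.npy',allow_pickle=True).item();P=cloud(c);v=c['range_z']>0;im=c['image'].astype(int)
s=manip.read_state();R=s['tool_rot'];Q=(P-s['tool_pos'])@R   # tool frame
z=P[...,2];L=Q.reshape(-1,3)
def rng(n,m):
    q=Q[m&v]; print(n,len(q),'tx',np.percentile(q[:,0],[1,50,99]).round(4),'ty',np.percentile(q[:,1],[1,50,99]).round(4),'z',np.median(P[m&v][:,2]).round(4))
k=(abs(z-.052)<.005)&(Q[...,1]>.09)&(Q[...,1]<.2)&(abs(Q[...,0])<.06)
rng('stack',k); q=Q[k&v]; print(cv2.minEnclosingCircle(q[:,:2].astype(np.float32)))
w=(abs(z-.032)<.004)&(Q[...,1]>.15)&(Q[...,1]<.3)&(Q[...,0]>-.05)&(Q[...,0]<.06)
rng('wall',w);q=Q[w&v]; print(cv2.minAreaRect(q[:,:2].astype(np.float32)))
b=(z>.07)&(z<.09)&(Q[...,1]>.1)&(Q[...,1]<.3)&(Q[...,0]>.03)&(Q[...,0]<.13); rng('bar',b)
r=(abs(z-.1415)<.006)&(Q[...,1]>.015)&(Q[...,1]<.1)&(abs(Q[...,0])<.06); rng('rim',r)
f=(abs(z-.1135)<.006)&(Q[...,1]>.02)&(Q[...,1]<.1)&(abs(Q[...,0])<.06); rng('floor',f)
E
```

```text
stack 1220 tx [-0.0236 -0.0027  0.0161] ty [0.1193 0.1384 0.1598] z 0.0513
((-0.003731395350769162, 0.14008718729019165), 0.022667787969112396)
wall 976 tx [-0.0492  0.0014  0.0479] ty [0.1818 0.1873 0.1943] z 0.0318
((-0.0007292628288269043, 0.1881895661354065), (0.013734014704823494, 0.09801435470581055), 89.94239044189453)
bar 1231 tx [0.0633 0.0734 0.084 ] ty [0.1224 0.1889 0.2226] z 0.078
rim 801 tx [-0.0126  0.0313  0.0351] ty [0.0228 0.0268 0.0658] z 0.1413
floor 4593 tx [-0.0313  0.0006  0.0349] ty [0.0207 0.0569 0.0846] z 0.1133
```

```bash
python3 -m inch '{"dr":[[0,0,0.1],[0,0,0],[0,0,0],[0,0,0],[0,0,0],[0,0,0],[0,0,0],[0,0,0],[0,0,0],[0,0,0]],"xyz":[[-0.45,0,0.5],[0,0,1.5],[0,0,2],[0,0,2],[0,0,1.6],[0,0,1],[0,0,0.6],[0,0,0.3],[0,0,0.2],[0,0,0]],"jaw":[0,0,0,0,0,0,0,0,0,0]}'
python3 d.py w .4131 -.1814 .0867 -8.83
python3 -m inch '{"dr":[[0,0,0],[0,0,0],[0,0,0],[0,0,0]],"xyz":[[0,0,0.1],[0,0,0.1],[0,0,0.1],[0,0,0]],"jaw":[0,0,0,0]}'
python3 d.py w .4131 -.1814 .0867 -8.83
```

```text
time_s: 7.85
tool_pos: [0.4124, -0.1829, 0.0901]
tool_rot: [[0.155, 0.988, 0.001], [0.988, -0.155, -0.0], [-0.0, 0.001, -1.0]]
force: [0.1, 0.4, -1.2]
grip_width: 0.145
finger_force: 50.0
t 7.85 yaw now -8.920324896997071 turn tz -0.09032489699707114 tilt [ 0.03305218 -0.0159881 ] F [ 0.05030228  0.37528485 -1.15384313] w 0.14531955912025865 49.99963581562042
pos [ 0.41236235 -0.18290936  0.09008635] shift cm after turn [0.16046982 0.04972117 0.33863504]
time_s: 8.25
tool_pos: [0.4121, -0.1828, 0.0868]
tool_rot: [[0.155, 0.988, 0.0], [0.988, -0.155, 0.0], [0.0, -0.0, -1.0]]
force: [1.2, 1.1, -0.4]
grip_width: 0.148
finger_force: 50.0
t 8.25 yaw now -8.92694170854251 turn tz -0.09694170854250928 tilt [0.00022215 0.00504684] F [ 1.20938446  1.0717426  -0.42367658] w 0.1478683498450227 49.9995231628418
pos [ 0.41210968 -0.18278958  0.08680855] shift cm after turn [0.15251259 0.07652806 0.01085532]
```

```bash
python3 -m inch '{"dr":[[0,0,0],[0,0,0],[0,0,0],[0,0,0]],"xyz":[[0,0,0.1],[0,0,0.05],[0,0,0],[0,0,0]],"jaw":[0,0,0,0]}'
python3 -m inch '{"dr":[[0,0,0],[0,0,0],[0,0,0],[0,0,0],[0,0,0],[0,0,0],[0,0,0],[0,0,0],[0,0,0],[0,0,0],[0,0,0],[0,0,0]],"xyz":[[0,0.2,0],[0,0.4,0],[0,0.5,0],[0,0.6,0],[0,0.6,0],[0,0.5,0],[0,0.4,0],[0,0.3,0],[0,0.2,0],[0,0.2,0],[0,0.2,0],[0,0.2,0]],"jaw":[0,0,0,0,0,0,0,0,0,0,0,0]}'
python3 d.py w .4131 -.1814 .0867 -8.83
```

```text
time_s: 8.65
tool_pos: [0.4122, -0.1829, 0.0864]
tool_rot: [[0.155, 0.988, 0.001], [0.988, -0.155, -0.0], [-0.0, 0.001, -1.0]]
force: [-3.0, 1.0, 11.6]
grip_width: 0.146
finger_force: 50.0
time_s: 9.85
tool_pos: [0.4528, -0.1892, 0.0866]
tool_rot: [[0.155, 0.988, -0.003], [0.988, -0.155, 0.001], [0.0, -0.003, -1.0]]
force: [-12.9, 1.6, 17.9]
grip_width: 0.149
finger_force: 50.0
t 9.85 yaw now -8.89335486310398 turn tz -0.06335486310397975 tilt [-0.19315335  0.03027299] F [-12.89745835   1.60429587  17.92410142] w 0.14875864792439808 50.0054132938385
pos [ 0.45278635 -0.1891649   0.0866031 ] shift cm after turn [ 0.15808841 -4.04079297 -0.00969041]
```

```bash
python3 -m inch '{"dr":[[0,0,0],[0,0,0],[0,0,0],[0,0,0],[0,0,0],[0,0,0],[0,0,0],[0,0,0],[0,0,0],[0,0,0]],"xyz":[[0,0.2,-0.05],[0,0.25,0],[0,0.25,0],[0,0.25,0],[0,0.25,0],[0,0.25,0],[0,0.25,0],[0,0.25,0],[0,0.25,0],[0,0.25,0]],"jaw":[0,0,0,0,0,0,0,0,0,0]}'
python3 d.py w .4131 -.1814 .0867 -8.83
python3 -c "
from h import *
c=cap('wrist','w3')"
```

```text
time_s: 10.85
tool_pos: [0.4772, -0.1929, 0.0867]
tool_rot: [[0.155, 0.988, -0.003], [0.988, -0.155, 0.001], [0.0, -0.003, -1.0]]
force: [-9.5, 1.2, 14.1]
grip_width: 0.15
finger_force: 50.0
t 10.85 yaw now -8.90625753181632 turn tz -0.07625753181632078 tilt [-0.180794    0.04250258] F [-9.47978273  1.20420891 14.07526961] w 0.15022017970323628 50.003299713134766
pos [ 0.47723419 -0.19291925  0.08667403] shift cm after turn [ 1.53792444e-01 -6.51423196e+00 -2.59675449e-03]
```

View pics/w3.png

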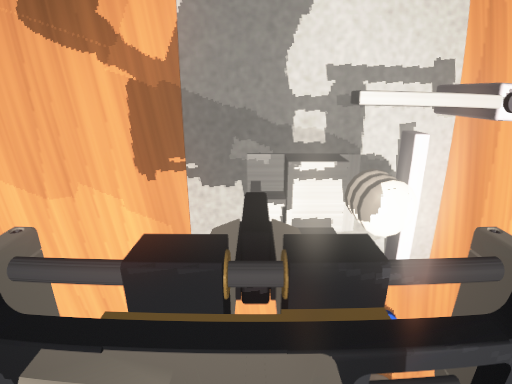

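The stack is upright in front of the lip at about (375,200) and nearly at the wall. I'll keep sliding in.

```bash
python3 -m inch '{"dr":[[0,0,0],[0,0,0],[0,0,0],[0,0,0],[0,0,0],[0,0,0],[0,0,0],[0,0,0]],"xyz":[[0,0.2,-0.03],[0,0.2,0],[0,0.2,0],[0,0.2,0],[0,0.2,0],[0,0.2,0],[0,0.2,0],[0,0.2,0]],"jaw":[0,0,0,0,0,0,0,0]}'
python3 d.py w .4131 -.1814 .0867 -8.83
python3 -m inch '{"dr":[[0,0,0],[0,0,0],[0,0,0],[0,0,0],[0,0,0],[0,0,0]],"xyz":[[0,0.2,0],[0,0.2,0],[0,0.2,0],[0,0.2,0],[0,0.2,0],[0,0.1,0]],"jaw":[0,0,0,0,0,0]}'
python3 d.py w .4131 -.1814 .0867 -8.83

```

```text
time_s: 11.7
tool_pos: [0.4928, -0.1953, 0.0868]
tool_rot: [[0.155, 0.988, -0.004], [0.988, -0.155, 0.001], [0.0, -0.004, -1.0]]
force: [-11.0, 1.5, 13.0]
grip_width: 0.151
finger_force: 50.0
t 11.7 yaw now -8.899756764423302 turn tz -0.06975676442330148 tilt [-0.22991167  0.06254721] F [-11.04887062   1.51682732  13.00979731] w 0.15141942141269304 50.003310441970825
pos [ 0.49275636 -0.19527651  0.08677056] shift cm after turn [ 1.48453675e-01 -8.08423741e+00  7.05582670e-03]
time_s: 12.3
tool_pos: [0.5034, -0.1969, 0.0868]
tool_rot: [[0.155, 0.988, -0.005], [0.988, -0.155, 0.001], [0.001, -0.005, -1.0]]
force: [-9.2, 1.8, 10.2]
grip_width: 0.15
finger_force: 50.0
t 12.3 yaw now -8.897765899872043 turn tz -0.06776589987204318 tilt [-0.26185344  0.07061339] F [-9.18168702  1.84484536 10.23770461] w 0.15039728802020494 50.00274896621704
pos [ 0.5033515  -0.19692228  0.08680511] shift cm after turn [ 0.14844187 -9.15645699  0.01051126]
```

```bash
python3 -m inch '{"dr":[[0,0,0],[0,0,0],[0,0,0],[0,0,0]],"xyz":[[0,0.1,0],[0,0.1,0],[0,0.1,0],[0,0.1,0]],"jaw":[0,0,0,0]}'
python3 d.py w .4131 -.1814 .0867 -8.83
python3 -c "
from h import *
c=cap('wrist','w4')"
```

```text
time_s: 12.7
tool_pos: [0.5081, -0.1978, 0.0867]
tool_rot: [[0.155, 0.988, -0.003], [0.988, -0.155, 0.001], [0.0, -0.003, -1.0]]
force: [-7.7, 2.1, 8.8]
grip_width: 0.149
finger_force: 50.0
t 12.7 yaw now -8.906307288810748 turn tz -0.07630728881074766 tilt [-0.15742881  0.0416389 ] F [-7.66033556  2.14945166  8.83232513] w 0.1486406119868842 50.00226974487305
pos [ 0.50812895 -0.19776545  0.08667886] shift cm after turn [ 1.58423536e-01 -9.64148301e+00 -2.11421900e-03]
```

View pics/w4.png

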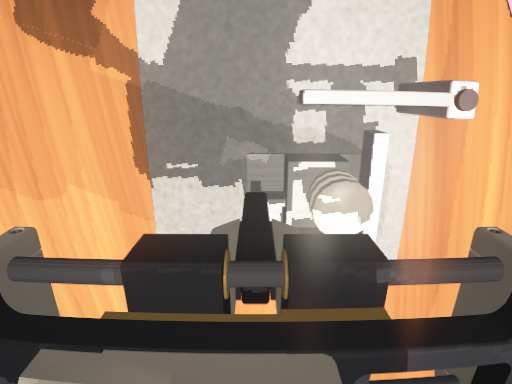

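The stack at about (338,205) is now inside the pocket, right by the wall. I'll check the numbers before lifting.

```bash
python3 - <<'E'
from h import *
c=np.load('pics/w4.npy',allow_pickle=True).item();P=cloud(c);v=c['range_z']>0
s=manip.read_state();Q=(P-s['tool_pos'])@s['tool_rot'];z=P[...,2]
k=v&(z>.045)&(z<.066)&(Q[...,1]>.03)&(Q[...,1]<.14)&(abs(Q[...,0])<.04)
q=Q[k&(z>np.percentile(z[k],60)-.003)];print(len(q),np.percentile(z[k],[10,50,90]),cv2.minEnclosingCircle(q[:,:2].astype(np.float32)),'scoop x',np.percentile(q[:,1],[1,99])-.053,'tx',np.percentile(q[:,0],[1,99]))
w=v&(abs(z-.032)<.004)&(Q[...,1]>.085)&(Q[...,1]<.13)&(abs(Q[...,0])<.05)
print('wall near face scoop x',np.percentile(Q[w][:,1],[1,5,50])-.053)
E
```

```text
2381 [0.05129263 0.05445081 0.05557063] ((0.0021387075539678335, 0.061331409960985184), 0.022024881094694138) scoop x [-0.0108893   0.02762505] tx [-0.01456848  0.02144775]
wall near face scoop x [0.03206779 0.03236662 0.03882431]
```

```bash
python3 -m inch '{"dr":[[0,0,0],[0,0,0],[0,0,0],[0,0,0],[0,0,0],[0,0,0],[0,0,0],[0,0,0],[0,0,0],[0,0,0],[0,0,0],[0,0,0]],"xyz":[[0,-0.1,0],[0,-0.15,0],[0,-0.15,0],[0,-0.1,0],[0,0,-0.15],[0,-0.05,-0.3],[0,-0.1,-0.4],[0,-0.1,-0.4],[0,-0.1,-0.3],[0,0,-0.1],[0,0,0],[0,0,0]],"jaw":[0,0,0,0,0,0,0,0,0,0,0,0]}'
python3 d.py w .50 -.197 .102 -8.83
python3 - <<'E'
from h import *
c=cap('wrist','w5');P=cloud(c);v=c['range_z']>0
s=manip.read_state();Q=(P-s['tool_pos'])@s['tool_rot'];z=P[...,2]
k=v&(z>.045)&(z<.085)&(Q[...,1]>.03)&(Q[...,1]<.12)&(abs(Q[...,0])<.04)
q=Q[k&(z>np.percentile(z[k],60)-.003)];print(len(q),np.percentile(z[k],[10,50,90]),cv2.minEnclosingCircle(q[:,:2].astype(np.float32)))
b=v&(z>.07)&(z<.09)&(Q[...,1]>.06)&(Q[...,1]<.2)&(Q[...,0]>.045)&(Q[...,0]<.13);q=Q[b]
print('bar',np.percentile(q,[1,50,99],axis=0),np.median(z[b]))
E
```

```text
time_s: 13.95
tool_pos: [0.501, -0.1967, 0.1026]
tool_rot: [[0.155, 0.988, -0.0], [0.988, -0.155, 0.0], [0.0, -0.0, -1.0]]
force: [0.3, 0.3, -3.4]
grip_width: 0.151
finger_force: 50.0
t 13.95 yaw now -8.926406982465574 turn tz -0.09640698246557378 tilt [-0.00530446  0.00920315] F [ 0.34484197  0.32548661 -3.38298269] w 0.15052357448032253 49.99928176403046
pos [ 0.50098257 -0.19672537  0.10257659] shift cm after turn [-0.04222027 -0.09287668  0.05765902]
2470 [0.05355286 0.06990117 0.07151597] ((0.0020014888141304255, 0.061518628150224686), 0.02203412353992462)
bar [[0.06910096 0.06104298 0.01939996]
 [0.07945386 0.11272583 0.02455124]
 [0.08977729 0.13311287 0.03136613]] 0.07798637934935232
```

View pics/w5.png

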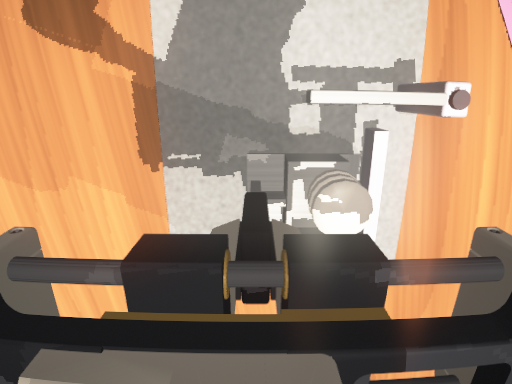

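All three discs are in the lifted scoop (load 3.4 N), with the stack at about (338,200) and the bar's free end at (310,97) reaching over the disc's span. Now I'll sweep sideways.

```bash
python3 -m inch '{"dr":[[0,0,0],[0,0,0],[0,0,0],[0,0,0],[0,0,0],[0,0,0],[0,0,0],[0,0,0],[0,0,0],[0,0,0],[0,0,0],[0,0,0]],"xyz":[[0.15,0,0],[0.3,0,0],[0.4,0,0],[0.5,0,0],[0.5,0,0],[0.5,0,0],[0.5,0,0],[0.5,0,0],[0.4,0,0],[0.4,0,0],[0.3,0,0],[0.3,0,0]],"jaw":[0,0,0,0,0,0,0,0,0,0,0,0]}'
python3 d.py w .50 -.197 .102 -8.83
python3 -m inch '{"dr":[[0,0,0],[0,0,0],[0,0,0],[0,0,0],[0,0,0],[0,0,0],[0,0,0],[0,0,0]],"xyz":[[0.3,0,0],[0.3,0,0],[0.3,0,0],[0.3,0,0],[0.3,0,0],[0.3,0,0],[0.3,0,0],[0.3,0,0]],"jaw":[0,0,0,0,0,0,0,0]}'
python3 d.py w .50 -.197 .102 -8.83
```

```text
time_s: 15.2
tool_pos: [0.5085, -0.1496, 0.1027]
tool_rot: [[0.155, 0.988, 0.0], [0.988, -0.155, 0.0], [0.0, 0.0, -1.0]]
force: [0.5, -0.1, -3.4]
grip_width: 0.151
finger_force: 50.0
t 15.2 yaw now -8.924123952510246 turn tz -0.09412395251024641 tilt [0.00427664 0.00140076] F [ 0.48492924 -0.05465694 -3.39551717] w 0.1511918385830503 49.99931573867798
pos [ 0.50846999 -0.14961281  0.10265862] shift cm after turn [-4.81257349 -0.10955217  0.06586176]
time_s: 16.0
tool_pos: [0.5122, -0.1259, 0.1027]
tool_rot: [[0.155, 0.988, 0.0], [0.988, -0.155, 0.0], [0.0, 0.0, -1.0]]
force: [0.8, 1.0, -2.5]
grip_width: 0.15
finger_force: 50.0
t 16.0 yaw now -8.920286233379496 turn tz -0.09028623337949604 tilt [0.00297141 0.00372844] F [ 0.82397644  1.03831791 -2.52767579] w 0.14969465097939602 49.99940514564514
pos [ 0.5121847  -0.12586587  0.10265472] shift cm after turn [-7.21614523 -0.11209633  0.06547171]
```

```bash
python3 -m inch '{"dr":[[0,0,0],[0,0,0],[0,0,0],[0,0,0],[0,0,0],[0,0,0],[0,0,0],[0,0,0],[0,0,0],[0,0,0],[0,0,0]],"xyz":[[0.3,0,0],[0.3,0,0],[0.3,0,0],[0.3,0,0],[0.3,0,0],[0.3,0,0],[0.3,0,0],[0.3,0,0],[0.3,0,0],[0.3,0,0],[0.3,0,0]],"jaw":[0,0,0,0,0,0,0,0,0,0,0]}'
python3 d.py w .50 -.197 .102 -8.83
python3 -c "
from h import *
c=cap('wrist','w6');d=cap('scene','s6')
cv2.imwrite('pics/c6.png',np.hstack([cv2.resize(c['image'],(440,330)),cv2.resize(d['image'][150:260,145:265],(360,330))])[:,:,::-1])"
```

```text
time_s: 17.1
tool_pos: [0.5173, -0.0933, 0.1027]
tool_rot: [[0.155, 0.988, 0.0], [0.988, -0.155, 0.0], [0.0, 0.0, -1.0]]
force: [-0.6, 1.1, -3.2]
grip_width: 0.153
finger_force: 50.0
t 17.1 yaw now -8.923248958176705 turn tz -0.09324895817670509 tilt [0.00932723 0.00231364] F [-0.6191561   1.09605899 -3.24643485] w 0.15252933499141105 49.99937832355499
pos [ 0.5173433  -0.09327463  0.10268825] shift cm after turn [-10.51582884  -0.12155722   0.06882469]
```

View pics/c6.png

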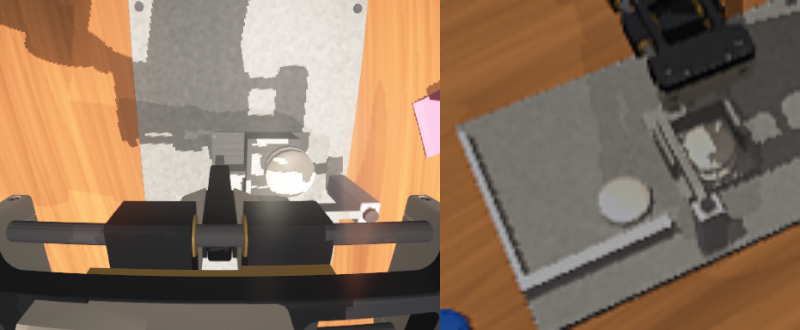

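The top disc lies flat on the tray at about (625,200), and two discs remain in the scoop. I'll move on to the bare end and set down.

```bash
python3 -m inch '{"dr":[[0,0,0],[0,0,0],[0,0,0],[0,0,0],[0,0,0],[0,0,0],[0,0,0],[0,0,0],[0,0,0],[0,0,0],[0,0,0],[0,0,0]],"xyz":[[0.3,0,0],[0.5,0,0],[0.7,0,0],[0.9,0,0],[1,0,0],[1,0,0],[1,0,0],[0.9,0,0],[0.6,0,0],[0.4,0,0],[0.2,0,0],[0,0,0]],"jaw":[0,0,0,0,0,0,0,0,0,0,0,0]}'
python3 -m inch '{"dr":[[0,0,0],[0,0,0],[0,0,0],[0,0,0],[0,0,0],[0,0,0],[0,0,0],[0,0,0],[0,0,0]],"xyz":[[0,0,0.2],[0,0,0.3],[0,0,0.3],[0,0,0.3],[0,0,0.2],[0,0,0.15],[0,0,0.1],[0,0,0.04],[0,0,0]],"jaw":[0,0,0,0,0,0,0,0,0]}'
python3 d.py w .5296 -.0193 .0867 -8.83
```

```text
time_s: 18.4
tool_pos: [0.5289, -0.0193, 0.1026]
tool_rot: [[0.155, 0.988, -0.0], [0.988, -0.155, 0.0], [0.0, -0.0, -1.0]]
force: [0.3, -0.1, -2.7]
grip_width: 0.148
finger_force: 50.0
time_s: 19.3
tool_pos: [0.5289, -0.0194, 0.0868]
tool_rot: [[0.155, 0.988, 0.0], [0.988, -0.155, 0.0], [0.0, 0.0, -1.0]]
force: [0.1, -0.6, -2.2]
grip_width: 0.15
finger_force: 50.0
t 19.3 yaw now -8.922673707906235 turn tz -0.09267370790623453 tilt [0.00313393 0.00306218] F [ 0.12197132 -0.60202147 -2.20881863] w 0.14991436959387483 49.999439120292664
pos [ 0.52891887 -0.01941865  0.0867555 ] shift cm after turn [0.02217989 0.06548432 0.00554955]
```

Almost in contact. I'll press lightly, release, then withdraw upward.

```bash
python3 -m inch '{"dr":[[0,0,0],[0,0,0],[0,0,0]],"xyz":[[0,0,0.03],[0,0,0.02],[0,0,0]],"jaw":[0,0,0]}'
python3 -m inch '{"dr":[[0,0,0],[0,0,0],[0,0,0],[0,0,0],[0,0,0],[0,0,0],[0,0,0]],"xyz":[[0,0,0],[0,0,0],[0,0,0],[0,0,0],[0,0,0],[0,0,0],[0,0,0]],"jaw":[30,50,70,70,70,70,70]}'
python3 -m inch '{"dr":[[0,0,0],[0,0,0],[0,0,0],[0,0,0],[0,0,0],[0,0,0],[0,0,0],[0,0,0],[0,0,0]],"xyz":[[0,0,-0.5],[0,0,-1],[0,0,-1.5],[0,0,-2],[0,0,-2],[0,0,-2],[0,0,-1],[0,0,0],[0,0,0]],"jaw":[70,70,70,70,70,70,70,70,70]}'
python3 -c "
from h import *
c=cap('wrist','w7');d=cap('scene','s7')
cv2.imwrite('pics/c7.png',np.hstack([cv2.resize(c['image'],(440,330)),cv2.resize(d['image'][135:260,145:305],(360,330))])[:,:,::-1])"
```

```text
time_s: 19.6
tool_pos: [0.529, -0.0194, 0.0865]
tool_rot: [[0.155, 0.988, 0.0], [0.988, -0.155, 0.0], [0.0, 0.0, -1.0]]
force: [-0.9, -0.7, -0.1]
grip_width: 0.15
finger_force: 50.0
time_s: 20.3
tool_pos: [0.5289, -0.0194, 0.0862]
tool_rot: [[0.155, 0.988, -0.0], [0.988, -0.155, 0.0], [0.0, -0.0, -1.0]]
force: [-0.1, -0.5, -0.3]
grip_width: 0.684
finger_force: 0.0
time_s: 21.2
tool_pos: [0.5286, -0.0194, 0.1859]
tool_rot: [[0.155, 0.988, -0.0], [0.988, -0.155, 0.0], [0.0, -0.001, -1.0]]
force: [-0.7, -0.2, -0.1]
grip_width: 0.701
finger_force: 0.0
```

View pics/c7.png

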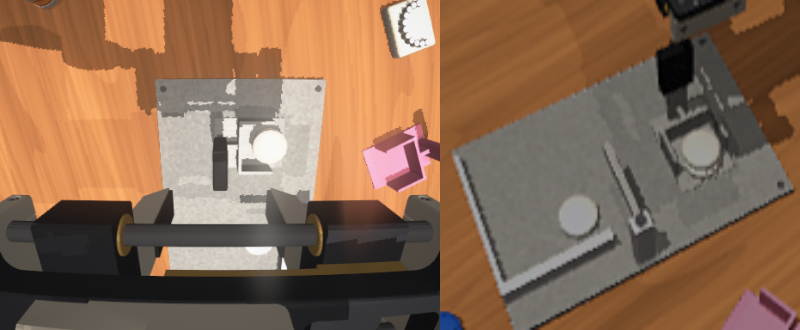

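The scoop stands free on the bare end with its discs (right view, 700,150). The knocked-off disc lies in the tray end (578,215), and the gripper is clear.

```bash
python3 -c "
from rig import job
print(job.close_job())"
```

```text
the job is handed in; nothing more can be done
None
```

The job is handed in (no verdict came back): the scoop with two discs was set down and let go upright on the bare end, and the top disc was knocked off and lies in the tray end, at about 21 s of the 51 s allowed.

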